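# Lock a filter cartridge into the bayonet port of a filter station

### The job

Fit the filter cartridge into the bayonet port of the filter station: stand it in the collar, feel for the slots with light pressure (they lie somewhere anticlockwise of the station's black mark), press it in against the spring, turn it clockwise about a quarter turn until it meets its stop, and let go so that it springs up and locks. Press and turn gently (20 N is plenty; stop turning as soon as you feel the stop), keep the cartridge upright, and leave everything else on the bench where it is.

Things in the scene. Friction and masses are not known exactly. Their poses are not given: they have to be found in the camera images.
- cartridge: White plastic filter cartridge, loose, about 0.1 kg, 85 mm tall, standing upright on the bench. Origin at the centre of its underside, z up its axis. Tapered foot (radius 13 mm growing to 17 mm in the lowest 6 mm), round neck of radius 17 mm up to height 23 mm, ribbed round housing of radius 26 mm from 23 to 45 mm, grip fin on top.
- fin (a point): Middle of the cartridge's grip fin, 68 mm above its underside. The fin is flat and upright: 44 mm long along x, 12 mm thick along y, from 45 to 85 mm above the underside. Take it from above across the 12 mm. Fin and lugs lie in line; a half turn makes no difference.
- lugs (a point): On the cartridge's axis at mid height of its two opposite bayonet lugs, 10 mm above the underside. They reach out along +x and -x to 21 mm from the axis; each is 6 mm wide and 4 mm high (8 to 12 mm above the underside).
- station: Filter station, a fixed white housing about 140 x 190 x 40 mm with a small gauge near its -y end. Origin on the bench below the port's axis. A round aluminium collar (outer radius 33 mm) stands on it, 40 to 64 mm above the bench; a black bar-shaped mark on the housing lies beside the collar towards the station's +x.
- port (a point): Base of the bayonet port: on its axis, on the station's top face, 40 mm above the bench; z up, x towards the black mark. 'Height' below means height of the cartridge's underside over this point. From height 14 mm down it pushes a sprung plunger (about 2 N at first, 0.7 N more per mm). Not locked, it is pushed back out to about 14 mm.
- lip (a point): Centre of the collar's mouth, 24 mm above the port's base, x towards the mark. Hole of radius 18.5 mm; two opposite slots, 10.5 mm wide, seen as notches in the rim (about 0.1 rad play each way). The slots stand 0.15 to 0.90 rad anticlockwise (seen from above) of the mark's line, different every time, not measured. Lugs resting on the lip: height 16 mm; over the slots they go on down. The collar stays put.
- groove (a point): On the port's axis, 12 mm above its base, level with the groove. Lugs are under the lip below height 4 mm (9 N); at 1 mm the housing hits the collar hard. Between, it turns clockwise from above only: after 1.20 rad from the slots the lugs are under a pocket 3.5 mm high, at 1.42 rad a hard stop. Let go there, the spring lifts it: locked at height 7.5 mm.
- plug: A blanking plug, not needed: white, 51 mm tall, same neck (radius 17 mm) and flange (radius 26 mm) as the cartridge but with no lugs and a round 20 mm knob. Its place and the cartridge's may be swapped. Origin at its underside. Leave it.
- tipbox: Blue pipette-tip box, 85 x 120 x 59 mm, origin at its underside. Leave it.
- beaker: Small glass beaker, radius 25 mm, 60 mm tall, origin at its underside. Leave it.
- flask: Clear bottle, radius 35 mm, 140 mm tall, origin at its underside. Leave it.
- dishes: Two stacked clear dishes, radius 47 mm, 40 mm tall, origin at the underside. Leave them.
- marker: Red and black marker pen, 135 mm long, 15 mm thick, lying, origin at the underside 45 mm from its red end. Leave it.
Not all that is in view belongs to the job. What is shaped like the cartridge but orange or red is not meant.

How it is judged (in metres and radians):
On the way, in this order (a step that is already met when the one before it is completed fails the run):
1. the cartridge is lifted off the bench (height (world z) of cartridge above 0.035 m), for 0.1 s.
2. the cartridge is pressed down in the port, its lugs below the lip (z of cartridge in the frame of port below 0.0045 m and horizontal distance between cartridge and port below 0.004 m), for 0.1 s.
At the end, for the whole second after the job is handed in: The cartridge is locked in the port, released and at rest: its underside 5.5 to 9.2 mm above the port's base, its axis within 3 mm of the port's axis and 0.08 rad of upright. Only the pocket at the end of the turn holds it at that height (z of cartridge in the frame of port between 0.0055 and 0.0092 m and horizontal distance between cartridge and port below 0.003 m and angle between cartridge's own z axis and vertical below 0.08 rad and linear speed of cartridge below 0.01 m/s); the robot touches nothing.
It fails at once if more than 50 N in all between the cartridge and the station (contact force between cartridge and station above 50 N).
It fails at once if the robot leans on the station with more than 15 N (contact force between any of the arm, the fingers and station above 15 N).
It fails at once if the cartridge is tipped by more than 0.5 rad (angle between cartridge's own z axis and vertical above 0.5 rad).
It fails at once if something else on the bench is moved by more than 20 mm (distance of any of plug, tipbox, beaker, flask, dishes, marker from where it was at the start of the episode above 0.02 m).
It also fails if it takes over 58 s, if anything falls off the work surface, if the arm or the gripper's body presses on something with over 40 N, if the wrist force passes 120 N, or if a joint passes its speed limit or range.

### The arm

A 7-joint arm with a two-finger parallel gripper is mounted at the origin on the work surface. World frame = base frame: x ahead of the robot, y to its left, z up, the work surface at z = 0. Lengths are in mm, angles in rad, forces in N, time in s.
With the tool pointing down it reaches from about 400 to 850 mm from the base axis. Payload 10.4 kg.
Tool frame: the origin (TCP) lies on the front face of the gripper's body, between the roots of the fingers; the fingertips stand 70 mm ahead of it and the grasp point (between the pads) lies 51 mm ahead of it; y points along the fingers, z is the direction in which the jaws open and shut, and the axes are right-handed (so a half turn about y gives the same grasp; the last joint's range is limited). The gripper opens to 87 mm and grips with 3 to 60 N. Pads are 19 mm wide; open, the fingers measure 117 mm over their backs; the gripper's body (75 mm by 190 mm) begins 51 mm behind the grasp point.
Start: joints at [-1.356, 0.332, -0.065, 1.46, 0.022, 1.35, -0.088], TCP at [147.213, 607.431, 292.276] pointing down, gripper open.
Joint ranges: [-2.6, 2.6], [-0.5, 2.12], [-1.47, 1.34], [0.16, 2.42], [-1.27, 4.41], [0.06, 2.06], [-2.6, 2.6]. Speed limits (rad/s): [2.22, 2.22, 2.79, 2.79, 3.14, 3.14, 3.14].

### API

Orientations are given as [roll, pitch, yaw] about the fixed x, y, z axes, in that order (R = Rz(yaw) Ry(pitch) Rx(roll)).
In Python, from station import bot gives the robot as it stands.
- The arm moves only by the tool step_arm, never from a script. Its argument "steps" is a list of rows, each an object with "travel": the shift along the tool's x, y, z in cm, a list of three; "spin": the turn about the tool's y in degrees. In form: [{"travel": [dx, dy, dz], "spin": spin}, ...]. A call has 1 to 5 rows; each row is the pose to reach, as a shift and turn from the pose commanded when the call began, along the tool's axes at that moment; what a row does not reach only later rows make up. A row lasts 1/10 s, in which the tool goes at most 50 mm and 8.59 degrees, less where a joint would pass 70% of its speed; a pose out of reach is approached as far as the arm can. A call with a gripper value outside its range is refused whole. "jaw" is the closure, from 0 (fully open) to 1 (shut), set as the call begins (left out, the last holds). The fingers move at their own pace and stop on an object; "force" is the grip in N (left out, the last holds). Time passes only in rows, so rows that repeat a pose let the fingers close. It gives the time, the measured TCP pose, the force and the opening at its end, in the units of the state.
- bot.sense(): the state, without advancing time (a new reading comes with each control period).
- bot.grab_frame(name): name is "side" or "top" or "wrist"; returns (picture, depth): 384x512x3 uint8, red, green, blue; 384x512 float32, mm along the optical axis (not along the pixel's ray), 0 where there is no reading.
- bot.camera_info(name): a dict with "camera_matrix" (3x3 intrinsics, pixels), "position" and "rotation" of the camera in the world. Camera axes: x right, y down, z forward; pixel columns grow to the right and rows downward; lengths in mm; the calibration is good to about 2 mm. A picture is of the moment at which its call begins: read the wrist's pose just before it. camera_info takes no time and is no camera call; for the wrist camera it gives the pose at the moment of the call.
- bot.hand_in(): hands the job in, once; it reports no verdict.
The state is a dict: "t": time; "joint_positions": joint angles; "dq": joint speeds; "joint_torque": joint torques, N m; "tool_pos": TCP position; "orientation": TCP orientation; "wrist_force": force on the tool from outside, world axes, zero at the start; "moment": the same for the moment, N m; "opening": finger opening in mm.
Only numpy, scipy, OpenCV 4.12 (cv2) and the standard library are available. Lean on these libraries where they do the work, as an engineer would, in place of code of your own. Each camera call takes 0.05 s, during which the arm holds its last target.

## Working session

There is one attempt and no reset: what is moved stays moved. The work goes in short steps, Python scripts to look and compute and a tool call to move; the robot and the scene stay as the last step left them, time stands still between calls to the robot, and variables do not carry over. Pictures are saved under pics/ and viewed, and the job is handed in when it is done.

Besides the shell and the picture viewer there is one more tool, called after "Call:" as name([rows], argument=value, ...), one row to a line, values as JSON. step_arm: Moves the arm, as the interface text tells. Its arguments: {"type":"object","properties":{"steps":{"type":"array"},"jaw":{"type":"number"},"force":{"type":"number"}},"required":["steps"]}

```bash
mkdir -p pics; ls; python3 - <<'E'
from station import bot
import cv2,numpy as np
print(bot.sense())
for n in ["side","top","wrist"]:
    i=bot.camera_info(n); print(n,i)
    p,d=bot.grab_frame(n)
    cv2.imwrite(f"pics/{n}0.png",p[:,:,::-1]); np.save(f"pics/{n}0.npy",d)
E
```

```text
pics
{'t': 0.0, 'joint_positions': array([-1.3555753 ,  0.33284716, -0.06467944,  1.46091857,  0.02157848,
        1.34990018, -0.08849209]), 'dq': array([ 0.00138037,  0.00127882, -0.00062878, -0.0003416 , -0.00124135,
       -0.00108994, -0.0005616 ]), 'joint_torque': array([-6.28981684e-05, -6.23257041e+01,  2.44324270e-02, -3.89896631e+01,
       -6.13795244e-02,  3.97528277e-02,  1.41395749e-04]), 'tool_pos': array([147.18145308, 607.13342902, 291.48010597]), 'orientation': array([-1.57217433e+00, -4.96295446e-05, -2.37816743e-01]), 'wrist_force': array([ 0.22953817,  0.51887043, -0.25744608]), 'moment': array([ 0.05962351,  0.07232229, -0.02412893]), 'opening': 86.92341569047257}
side {'camera_matrix': array([[494.92117627,   0.        , 253.05849138],
       [  0.        , 494.92117627, 186.91957596],
       [  0.        ,   0.        ,   1.        ]]), 'position': array([  102.46604818, -1057.63862418,  1151.17458129]), 'rotation': array([-2.31790459, -0.00686231, -0.42052292])}
top {'camera_matrix': array([[488.6259844 ,   0.        , 254.50146123],
       [  0.        , 488.6259844 , 195.31093695],
       [  0.        ,   0.        ,   1.        ]]), 'position': array([ 270.92763866,    3.62049834, 1644.76634869]), 'rotation': array([-2.94209758, -0.00761716, -1.58379773])}
wrist {'camera_matrix': array([[319.93041343,   0.        , 254.29657771],
       [  0.        , 319.93041343, 188.80032774],
       [  0.        ,   0.        ,   1.        ]]), 'position': array([ 77.46722361, 623.5565966 , 383.99259051]), 'rotation': array([2.87611715e+00, 6.08733529e-04, 1.33204811e+00])}
```

View pics/top0.png

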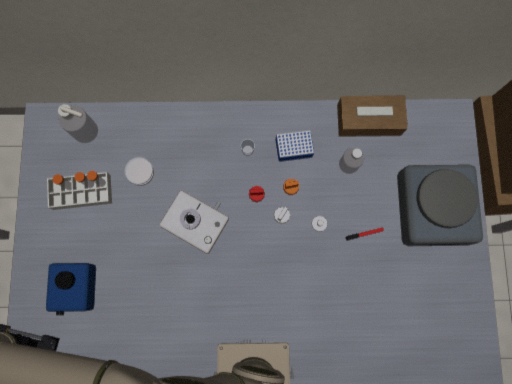

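View pics/side0.png

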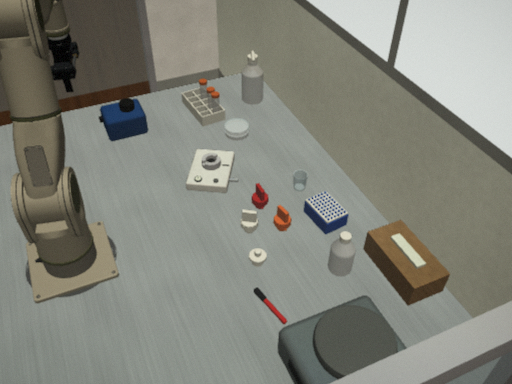

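View pics/wrist0.png

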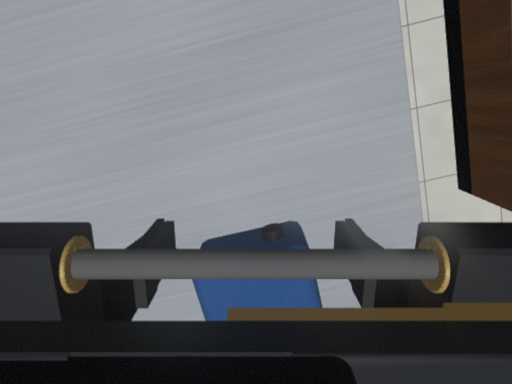

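The candidates in the top view are:
- a white finned part at (282,215)
- a white round-knobbed part at (320,224), which is the plug
- an orange part at (291,187)
- a red part at (257,194)

The description fits the white finned one, so I'll check it in a close crop.

```bash
cat > h.py <<'E'
import numpy as np,cv2
from scipy.spatial.transform import Rotation as R
def rpy(a): return R.from_euler('xyz',a).as_matrix()
def ray_plane(info,uv,z):
    K=info["camera_matrix"];M=rpy(info["rotation"]);p=info["position"]
    uv=np.atleast_2d(np.array(uv,float))
    d=np.c_[(uv[:,0]-K[0,2])/K[0,0],(uv[:,1]-K[1,2])/K[1,1],np.ones(len(uv))]@M.T
    return p+d*((z-p[2])/d[:,2])[:,None]
def cloud(info,dep):
    K=info["camera_matrix"];M=rpy(info["rotation"]);h,w=dep.shape
    u,v=np.meshgrid(np.arange(w),np.arange(h))
    c=np.stack([(u-K[0,2])/K[0,0]*dep,(v-K[1,2])/K[1,1]*dep,dep],-1)
    return c@M.T+info["position"]
E
python3 - <<'E'
import cv2,numpy as np
from h import *
from station import bot
a=cv2.imread("pics/top0.png")
b=cv2.resize(a[170:250,270:340],None,fx=6,fy=6,interpolation=cv2.INTER_CUBIC)
c=cv2.resize(a[180:260,150:240],None,fx=6,fy=6,interpolation=cv2.INTER_CUBIC)
cv2.imwrite("pics/c1.png",b);cv2.imwrite("pics/c2.png",c)
s=cv2.imread("pics/side0.png")
cv2.imwrite("pics/c3.png",cv2.resize(s[140:270,180:310],None,fx=4.5,fy=4.5,interpolation=cv2.INTER_CUBIC))
P=cloud(bot.camera_info("top"),np.load("pics/top0.npy"))
for n,(u,v) in dict(cart=(282,215),plug=(320,224),mark=(198,206),collar=(190,219)).items(): print(n,P[v,u].round(1))
E
```

```text
cart [ 520.7 -100.6   81.8]
plug [ 493.6 -226.5   54.8]
mark [559.7 175.2  47.3]
collar [515.5 200.4  53.4]
```

View pics/c1.png

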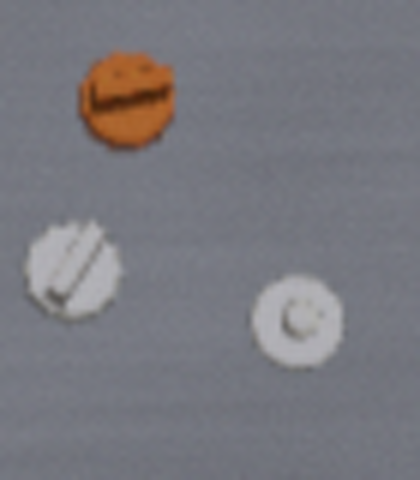

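View pics/c2.png

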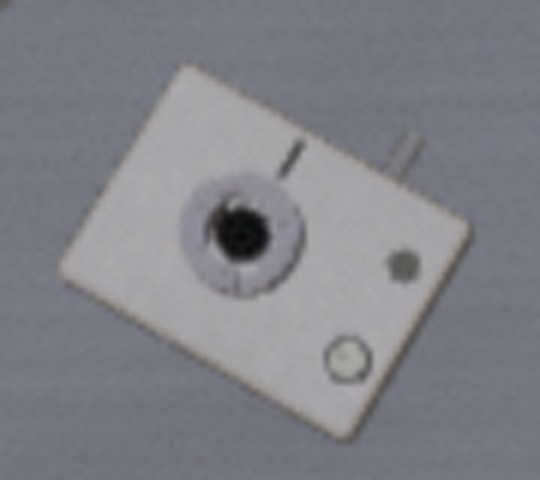

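View pics/c3.png

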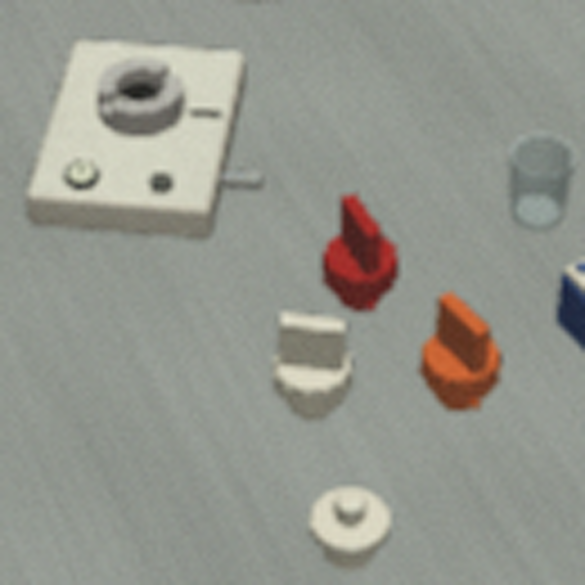

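The white finned part at c1 (72,270) is the cartridge. It sits upright next to the orange lookalike at (128,100) and the knobbed plug at (298,322). In c2 the collar is at (242,235) and the mark at (292,158). In c3 there are rim notches near (165,75) and (105,105).

```bash
python3 - <<'E'
import cv2,numpy as np
from h import *
from station import bot
i=bot.camera_info("top");a=cv2.imread("pics/top0.png")
g=cv2.cvtColor(a,cv2.COLOR_BGR2HSV)
def comp(m,uv):
    n,l,s,c=cv2.connectedComponentsWithStats(m.astype(np.uint8)); k=l[uv[1],uv[0]]; return l==k
# silhouettes
g=a.astype(int)
lum=a.mean(2); sat=a.max(2).astype(int)-a.min(2)
m=(lum>145); 
for n,uv in dict(cart=(279,216),plug=(315,224)).items():
    mm=comp(m,uv);v,u=np.nonzero(mm);print(n,mm.sum(),u.min(),u.max(),v.min(),v.max(),ray_plane(i,[(u.min()+u.max())/2,(v.min()+v.max())/2],45))
P=cloud(i,np.load("pics/top0.npy"))
for nm,box in dict(cart=(272,292,205,226)).items():
    u0,u1,v0,v1=box;Q=P[v0:v1,u0:u1].reshape(-1,3);F=Q[Q[:,2]>70]
    print(len(F),F.mean(0)); w,e=np.linalg.eigh(np.cov(F[:,:2].T));print(w,e, np.arctan2(e[1,1],e[0,1]))
    H=Q[(Q[:,2]>33)]; print(len(H),(H.min(0)+H.max(0))/2,np.ptp(H,axis=0))
# station mark
dark=(lum<95);mm=comp(dark,(198,206));v,u=np.nonzero(mm);print("mark",mm.sum());X=ray_plane(i,np.c_[u,v],40);c=X.mean(0);w,e=np.linalg.eigh(np.cov(X[:,:2].T));print(c,w,np.arctan2(e[1,1],e[0,1]))
# collar by c2 picture: 
print("collar c", ray_plane(i,[150+242/6-.4,180+235/6-.4],64))
# side
si=bot.camera_info("side");s=cv2.imread("pics/side0.png")
for n,uv in dict(collar=(180+142/4.5,140+90/4.5)).items(): print(n,ray_plane(si,uv,64))
print("fin top side", ray_plane(si,[[180+312/4.5,140+320/4.5],[180+281/4.5,140+316/4.5],[180+345/4.5,140+324/4.5]],85))
E
```

```text
cart 161 274 289 207 222 [[ 528.27084872 -101.43501941   45.        ]]
plug 173 312 326 216 230 [[ 498.37447939 -224.77173847   45.        ]]
54 [522.00957429 -99.93763245 112.98223084]
[  17.81070043 1581.4310365 ] [[-0.3989833  -0.91695819]
 [-0.91695819  0.3989833 ]] 2.731184853333505
207 [412.15472519 -61.46478991 839.13213257] [ 282.45417306  130.17057651 1611.26843224]
mark 5
[561.02564155 175.96598556  40.        ] [ 0.83193603 38.19775318] 2.6001449610105283
collar c [[514.63524057 199.28940456  64.        ]]
collar [[513.52959611 192.13122693  64.        ]]
fin top side [[ 525.04826553 -103.13197043   85.        ]
 [ 507.53459596  -91.34735879   85.        ]
 [ 543.72557892 -115.41368365   85.        ]]
```

Call:
step_arm([
  {"travel": [4, 0, -2.5], "spin": 0},
  {"travel": [8, 0, -5], "spin": 0},
  {"travel": [12, 0, -7.5], "spin": 0},
  {"travel": [16, 0, -10], "spin": 0},
  {"travel": [20, 0, -12.5], "spin": 0},
], jaw=0)

```text
t: 0.65
tool_pos: [313.2, 437.2, 292.1]
orientation: [-1.571, 0.0, -0.238]
wrist_force: [0.6, 0.3, 0.2]
opening: 86.6
```

Call:
step_arm([
  {"travel": [4, 0.5, -2.5], "spin": 0},
  {"travel": [8, 1, -5], "spin": 0},
  {"travel": [12, 2, -7.5], "spin": 0},
  {"travel": [16, 3, -10], "spin": 0},
  {"travel": [20, 4, -12.5], "spin": 0},
])

```text
t: 1.15
tool_pos: [478.0, 268.7, 251.9]
orientation: [-1.57, -0.0, -0.238]
wrist_force: [0.4, 0.6, -0.7]
opening: 87.4
```

Call:
step_arm([
  {"travel": [4.5, 0.5, -3], "spin": 0},
  {"travel": [9.9, 1.0, -6.1], "spin": 0},
  {"travel": [9.9, 1.0, -6.1], "spin": 0},
  {"travel": [9.9, 1, -6.1], "spin": 0},
])

```text
t: 1.55
tool_pos: [560.4, 184.3, 241.6]
orientation: [-1.573, -0.0, -0.243]
wrist_force: [-0.7, -0.1, -1.0]
opening: 87.3
```

```bash
cat > w.py <<'E'
import sys,cv2,numpy as np,json
from station import bot
n=sys.argv[1]; cam=sys.argv[2] if len(sys.argv)>2 else "wrist"
s=bot.sense(); i=bot.camera_info(cam)
p,d=bot.grab_frame(cam)
cv2.imwrite(f"pics/{n}.png",p[:,:,::-1]); np.savez(f"pics/{n}.npz",d=d,**i,tool=s["tool_pos"],ori=s["orientation"])
print(s["t"],s["tool_pos"].round(1),s["orientation"].round(3),s["wrist_force"].round(2),s["opening"],i["position"].round(1),i["rotation"].round(3))
E
python3 w.py w1
```

```text
1.55 [560.4 184.3 241.6] [-1.573 -0.    -0.243] [-0.69 -0.08 -1.03] 87.28538028586314 [490.8 201.1 334. ] [2.876e+00 1.000e-03 1.327e+00]
```

View pics/w1.png

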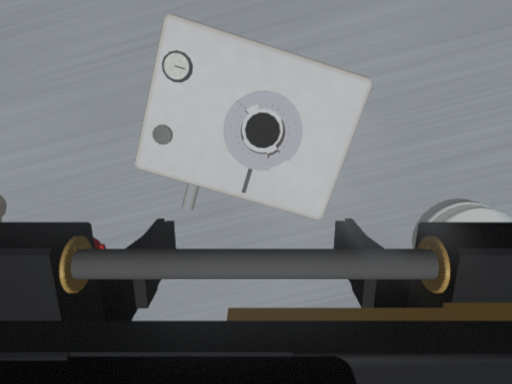

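The wrist view shows the collar at (263,130), the mark at (247,181), and notches at about (253,108) and (272,154). I'll measure these next.

```bash
python3 - <<'E'
import cv2,numpy as np
from h import *
a=cv2.imread("pics/w1.png");i=dict(np.load("pics/w1.npz"))
cv2.imwrite("pics/c4.png",cv2.resize(a[80:200,205:325],None,fx=5,fy=5,interpolation=cv2.INTER_CUBIC))
# rectify: plane z=64 -> metric, 0.2 mm/px around (514,197)
def warp(z,c,half=50,s=6):
    q=np.array([[-half,-half],[half,-half],[half,half],[-half,half]],float)
    W=np.c_[q+c,np.full(4,z)]
    M=rpy(i["rotation"]);K=i["camera_matrix"]
    cc=(W-i["position"])@M; px=(cc@K.T);px=px[:,:2]/px[:,2:]
    dst=(np.c_[q[:,0]+half,half-q[:,1]]*s)
    H=cv2.getPerspectiveTransform(px.astype(np.float32),dst.astype(np.float32))
    return cv2.warpPerspective(a,H,(2*half*s,2*half*s))
cv2.imwrite("pics/c5.png",warp(64,[514,197]))
lum=a.mean(2)
m=lum<110; n,l,st,c=cv2.connectedComponentsWithStats(m.astype(np.uint8))
for k in range(1,n):
    if 15<st[k,4]<3000 and 60<c[k][1]<200 and 200<c[k][0]<330:
        v,u=np.nonzero(l==k);X=ray_plane(i,np.c_[u,v],40);w,e=np.linalg.eigh(np.cov(X[:,:2].T))
        print(st[k],c[k],X.mean(0),w,np.arctan2(e[1,1],e[0,1]))
hsv=cv2.cvtColor(a,cv2.COLOR_BGR2LAB)[80:190,210:320]
print(hsv[50,20],hsv[20,5], hsv[50,50],hsv[50,75]) 
E
```

```text
[245 113  35  35 950] [262.11052632 129.87157895] [516.38248018 201.7180414   40.        ] [60.89288519 61.9962452 ] -3.058259066091085
[276 124   9  24  52] [281.26923077 136.98076923] [526.79471685 217.16635677  40.        ] [ 1.04741699 37.86542721] 2.6045122619994387
[242 169  10  24  70] [246.4        180.32857143] [558.53978269 176.21536006  40.        ] [ 0.64422013 48.53010741] 2.6076620051267927
[170 129 124] [191 128 127] [ 57 127 127] [155 129 125]
```

View pics/c5.png

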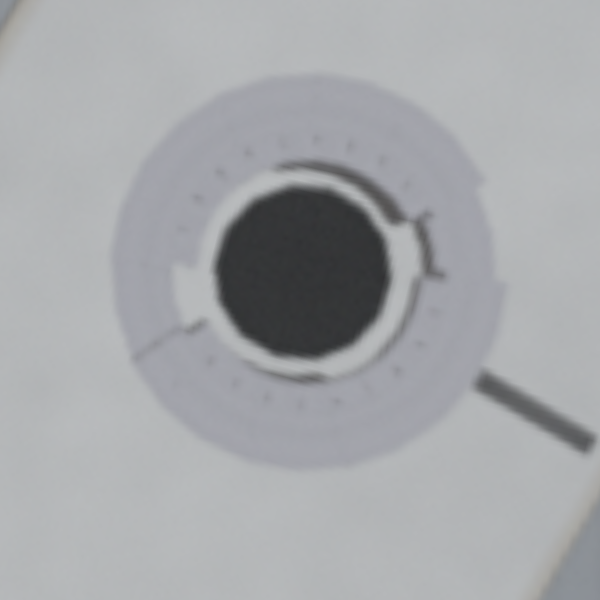

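Results so far:

| Quantity | Value |
|---|---|
| Port centre | about (515.7, 201.8) |
| Mark direction | −0.535 rad (its line passes through that centre) |
| Slot line | about 0.20 rad in world, or 0.73 anticlockwise of the mark, which is in the stated range |

Next I'll look at the cartridge.

Call:
step_arm([
  {"travel": [1, 0, -4.5], "spin": 4},
  {"travel": [2, 0, -9], "spin": 8},
  {"travel": [3.3, 0, -13.5], "spin": 12},
  {"travel": [4.5, 0, -18], "spin": 16},
  {"travel": [5.7, 0, -22.5], "spin": 20},
])

```text
t: 2.1
tool_pos: [560.8, -44.1, 242.5]
orientation: [-1.569, 0.0, -0.587]
wrist_force: [0.6, 0.1, -0.9]
opening: 87.0
```

```bash
python3 -c "
from station import bot
print(bot.sense())"
```

```text
{'t': 2.1, 'joint_positions': array([-0.42830934,  0.23846928,  0.49592657,  1.72141872, -0.1218141 ,
        1.21173557,  1.08274375]), 'dq': array([ 0.53898337,  0.10752681,  0.36626282, -0.06794492, -0.13231531,
        0.01542232,  0.23825105]), 'joint_torque': array([ -4.26714599, -50.03951311,   3.69083159, -35.87185264,
         0.37164856,   0.29642737,  -0.55902634]), 'tool_pos': array([560.79487342, -44.0591504 , 242.46502543]), 'orientation': array([-1.56948658e+00,  4.75632146e-04, -5.86712372e-01]), 'wrist_force': array([ 0.61861448,  0.10594557, -0.89297091]), 'moment': array([-0.05493385, -0.10889905,  0.02030285]), 'opening': 87.00904872548715}
```

Call:
step_arm([
  {"travel": [2.5, 0, -3.5], "spin": 0},
  {"travel": [4.8, 0, -6.8], "spin": 0},
  {"travel": [4.8, 0, -6.8], "spin": 0},
  {"travel": [4.8, 0, -6.8], "spin": 0},
])

```text
t: 2.5
tool_pos: [563.5, -126.7, 242.2]
orientation: [-1.57, 0.001, -0.587]
wrist_force: [-0.1, 0.8, 0.1]
opening: 87.1
```

```bash
python3 w.py w2; python3 - <<'E'
import cv2
a=cv2.imread("pics/w2.png");cv2.imwrite("pics/c6.png",cv2.resize(a[30:230,120:400],None,fx=2.8,fy=2.8))
E
```

```text
2.5 [ 563.5 -126.7  242.2] [-1.57e+00  1.00e-03 -5.87e-01] [-0.06  0.84  0.08] 87.13107194056434 [503.7 -87.9 334.7] [ 2.877e+00 -2.000e-03  9.830e-01]
```

View pics/c6.png

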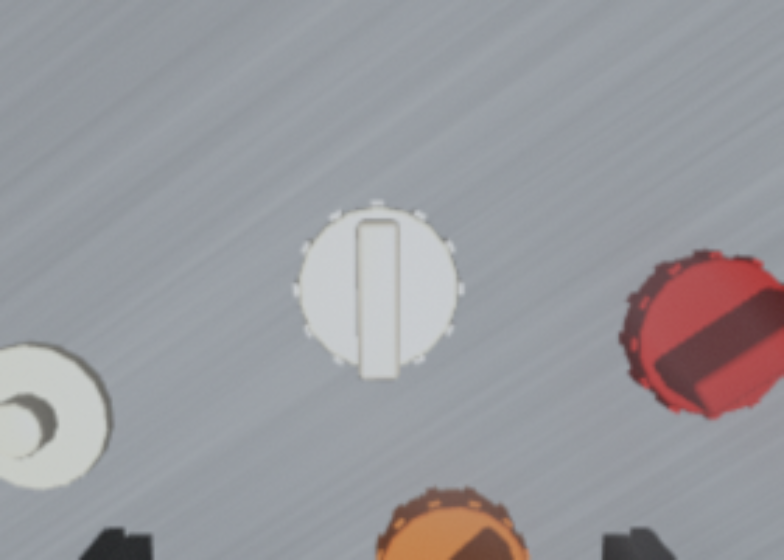

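```bash
python3 - <<'E'
from h import *
i=dict(np.load("pics/w2.npz"))
c=np.array([[357,220],[398.5,220],[398.5,378],[360,378]])/2.8+[120,30]-0.3
X=ray_plane(i,c,85);print(X);m=X.mean(0);print(m, np.linalg.norm(X[0]-X[3]),np.linalg.norm(X[0]-X[1]))
e=(X[3]+X[2]-X[0]-X[1]);print("fin ang",np.arctan2(e[1],e[0]))
# flange circle centre at z=45: x 297..461 y 203..(hid) 
print(ray_plane(i,np.array([[379,288]])/2.8+[120,30],45))
Rt=rpy(i["ori"]);print(Rt.T@(m-i["tool"]))
E
```

```text
[[ 504.68326069  -94.42434189   85.        ]
 [ 510.90333059  -85.08874619   85.        ]
 [ 547.14400473 -108.90436794   85.        ]
 [ 541.10048419 -117.96854543   85.        ]]
[ 525.95777005 -101.59650036   85.        ] 43.36523593212475 11.217959559259683
fin ang -0.5776531543843275
[[ 526.5971177  -101.33811637   45.        ]]
[-4.50682554e+01  1.57192016e+02  9.46825548e-03]
```

The fin measures 43.4 × 11.2 mm, close to the true 44 × 12, and is centred at (526,−101.6). I'll move over it and descend.

Call:
step_arm([
  {"travel": [-4.5, 2, 0], "spin": -0.5},
  {"travel": [-4.5, 6, 0], "spin": -0.5},
  {"travel": [-4.5, 9, 0], "spin": -0.5},
  {"travel": [-4.5, 12.1, 0], "spin": -0.5},
  {"travel": [-4.5, 12.1, 0], "spin": -0.5},
], jaw=0.5, force=30)

```text
t: 3.05
tool_pos: [524.1, -99.8, 117.9]
orientation: [-1.573, 0.006, -0.574]
wrist_force: [0.4, 0.9, 0.1]
opening: 54.8
```

```bash
python3 w.py s1 side; python3 - <<'E'
import cv2
a=cv2.imread("pics/s1.png");cv2.imwrite("pics/c7.png",cv2.resize(a[140:270,180:310],None,fx=4.5,fy=4.5,interpolation=cv2.INTER_CUBIC))
E
```

```text
3.05 [524.1 -99.8 117.9] [-1.573  0.006 -0.574] [0.4  0.88 0.13] 54.79289218031232 [  102.5 -1057.6  1151.2] [-2.318 -0.007 -0.421]
```

View pics/c7.png

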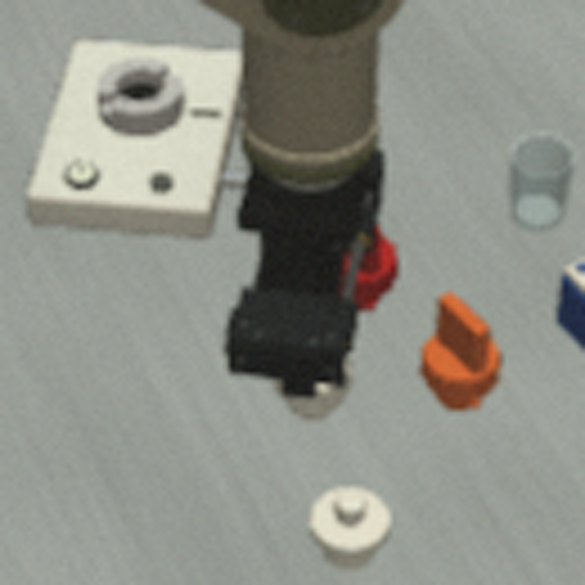

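The side view shows the gripper over the white cartridge at (315,390), with nothing else disturbed. I'll close the jaws.

Call:
step_arm([
  {"travel": [0, 0, 0], "spin": 0},
  {"travel": [0, 0, 0], "spin": 0},
  {"travel": [0, 0, 0], "spin": 0},
  {"travel": [0, 0, 0], "spin": 0},
  {"travel": [0, 0, 0], "spin": 0},
], jaw=1, force=30)

```text
t: 3.6
tool_pos: [526.3, -102.7, 121.6]
orientation: [-1.57, -0.0, -0.578]
wrist_force: [-0.9, -2.3, 0.0]
opening: 11.4
```

Call:
step_arm([
  {"travel": [0, -1, 0], "spin": 0},
  {"travel": [0, -3, 0], "spin": 0},
  {"travel": [0, -6, 0], "spin": 0},
  {"travel": [0, -9, 0], "spin": 0},
  {"travel": [0, -9, 0], "spin": 0},
])

```text
t: 4.1
tool_pos: [527.9, -103.3, 215.7]
orientation: [-1.567, -0.005, -0.579]
wrist_force: [-0.1, 0.3, -1.6]
opening: 11.6
```

```bash
python3 w.py w3;python3 -c "
from station import bot
s=bot.sense();print(s['joint_positions'])"
```

```text
4.1 [ 527.9 -103.3  215.7] [-1.567 -0.005 -0.579] [-0.11  0.26 -1.61] 11.6291005516568 [467.2 -64.9 307.8] [ 2.871 -0.005  0.991]
[-0.36622045  0.20702633  0.53608222  1.82403034 -0.11711076  1.13764172
  1.20180342]
```

View pics/w3.png

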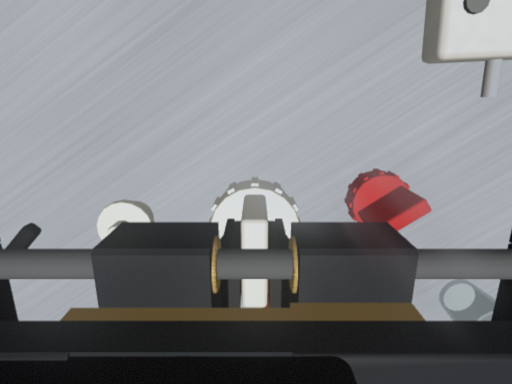

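The cartridge is gripped centrally and hangs upright. I'll carry it to the port, raising it a little on the way.

Call:
step_arm([
  {"travel": [-2.4, -2, 3.4], "spin": -8},
  {"travel": [-5, -2, 7], "spin": -16},
  {"travel": [-7.5, -2, 10.5], "spin": -24},
  {"travel": [-10, -2, 14], "spin": -32},
  {"travel": [-12.5, -2, 17.5], "spin": -40},
])

```text
t: 4.65
tool_pos: [516.2, 113.7, 230.5]
orientation: [-1.571, 0.001, 0.126]
wrist_force: [0.4, 0.6, -0.6]
opening: 11.7
```

Call:
step_arm([
  {"travel": [0, 0, 0], "spin": -4.5},
  {"travel": [0, 0, 0], "spin": -4.5},
  {"travel": [0, 0, 0], "spin": -4.5},
  {"travel": [0, 0, 0], "spin": -4.5},
])

```text
t: 5.05
tool_pos: [517.1, 110.8, 230.9]
orientation: [-1.571, 0.001, 0.194]
wrist_force: [-0.2, 0.0, 0.1]
opening: 11.9
```

```bash
python3 - <<'E'
from h import *
from station import bot
s=bot.sense();Rt=rpy(s["orientation"]);print(s["tool_pos"],s["orientation"],s["joint_positions"].round(2))
print(Rt.T@(np.array([515.7,201.8,225])-s["tool_pos"]))
E
```

```text
[517.12165947 110.80691755 230.94326775] [-1.57107118e+00  5.37622689e-04  1.94438833e-01] [-0.58  0.16  0.31  1.81 -0.05  1.18  1.51]
[16.18963978  5.90995058 89.55474666]
```

Call:
step_arm([
  {"travel": [0.8, 0, 4.5], "spin": -0.3},
  {"travel": [1.7, 0, 9], "spin": -0.3},
  {"travel": [1.7, 2, 9], "spin": -0.3},
  {"travel": [1.7, 3.5, 9], "spin": -0.3},
  {"travel": [1.7, 3.5, 9], "spin": -0.3},
])

```text
t: 5.55
tool_pos: [515.2, 202.6, 194.2]
orientation: [-1.572, 0.004, 0.202]
wrist_force: [-0.8, -0.4, -1.9]
opening: 11.7
```

Call:
step_arm([
  {"travel": [0, 0, 0], "spin": 0},
  {"travel": [0, 0, 0], "spin": 0},
])

```text
t: 5.75
tool_pos: [516.6, 203.2, 197.2]
orientation: [-1.57, -0.001, 0.202]
wrist_force: [-0.3, -0.6, -0.4]
opening: 11.7
```

```bash
python3 w.py w4; python3 w.py s2 side; python3 - <<'E'
import cv2
a=cv2.imread("pics/s2.png");cv2.imwrite("pics/c8.png",cv2.resize(a[110:210,160:280],None,fx=5,fy=5,interpolation=cv2.INTER_CUBIC))
E
```

```text
5.75 [516.6 203.2 197.2] [-1.57e+00 -1.00e-03  2.02e-01] [-0.33 -0.57 -0.38] 11.716533813844606 [446.2 188.4 289.6] [ 2.875 -0.     1.772]
5.8 [516.6 203.4 197.3] [-1.57  -0.002  0.202] [-0.02  0.08 -0.87] 12.213791290524386 [  102.5 -1057.6  1151.2] [-2.318 -0.007 -0.421]
```

View pics/w4.png

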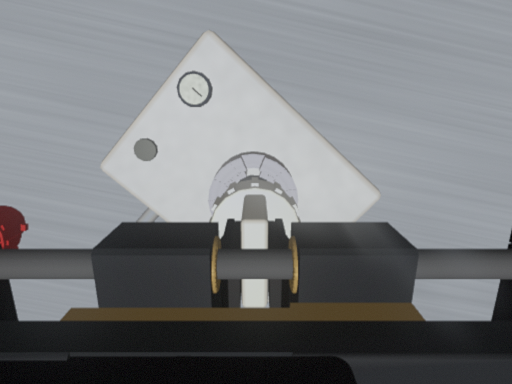

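View pics/c8.png

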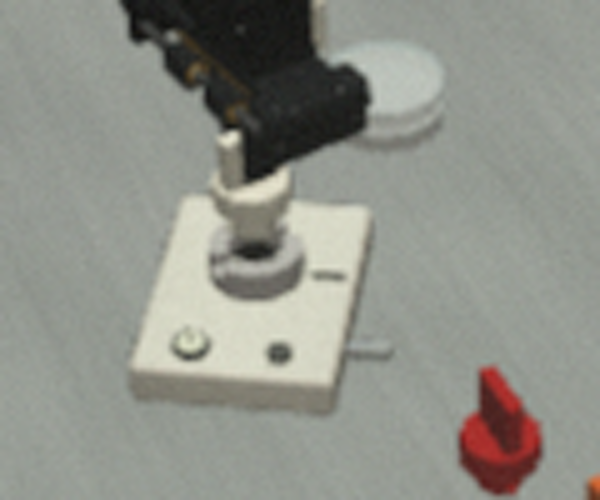

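The wrist view shows the front notch at (253,165), in line with the fin at (255,200). The cartridge sits about 1 mm too far along tool +z. I'll correct that and lower it gently.

Call:
step_arm([
  {"travel": [0, 0.5, -0.1], "spin": 0},
  {"travel": [0, 1.0, -0.1], "spin": 0},
  {"travel": [0, 1.4, -0.1], "spin": 0},
  {"travel": [0, 1.6, -0.1], "spin": 0},
  {"travel": [0, 1.6, -0.1], "spin": 0},
])

```text
t: 6.35
tool_pos: [516.0, 202.7, 179.8]
orientation: [-1.571, 0.001, 0.204]
wrist_force: [-0.3, 0.7, -0.9]
opening: 11.9
```

Call:
step_arm([
  {"travel": [0, 0.2, 0], "spin": 0},
  {"travel": [0, 0.4, 0], "spin": 0},
  {"travel": [0, 0.5, 0], "spin": 0},
  {"travel": [0, 0.5, 0], "spin": 0},
])

```text
t: 6.75
tool_pos: [516.3, 202.8, 175.3]
orientation: [-1.571, -0.0, 0.204]
wrist_force: [-0.8, 0.5, 0.4]
opening: 12.0
```

Call:
step_arm([
  {"travel": [0, 0.1, 0], "spin": 0},
  {"travel": [0, 0.2, 0], "spin": 0},
  {"travel": [0, 0.3, 0], "spin": 0},
  {"travel": [0, 0.3, 0], "spin": 0},
])

```text
t: 7.15
tool_pos: [516.3, 202.8, 172.3]
orientation: [-1.571, -0.0, 0.204]
wrist_force: [-0.9, 0.2, 2.8]
opening: 11.7
```

At a height of about 11 mm I feel only about 3 N, which matches the spring, so the lugs are in the slots. I'll press on to about 2.5 mm.

Call:
step_arm([
  {"travel": [0, 0.2, 0], "spin": 0},
  {"travel": [0, 0.4, 0], "spin": 0},
  {"travel": [0, 0.5, 0], "spin": 0},
  {"travel": [0, 0.5, 0], "spin": 0},
])

```text
t: 7.55
tool_pos: [516.3, 202.8, 167.4]
orientation: [-1.571, -0.0, 0.204]
wrist_force: [-2.7, -0.7, 6.1]
opening: 11.5
```

Call:
step_arm([
  {"travel": [0, 0.1, 0], "spin": 0},
  {"travel": [0, 0.2, 0], "spin": 0},
  {"travel": [0, 0.3, 0], "spin": 0},
  {"travel": [0, 0.3, 0], "spin": 0},
  {"travel": [0, 0.3, 0], "spin": 0},
])

```text
t: 8.05
tool_pos: [516.4, 202.8, 164.7]
orientation: [-1.57, -0.0, 0.204]
wrist_force: [-2.4, -0.6, 8.3]
opening: 11.7
```

Call:
step_arm([
  {"travel": [0, 0.05, 0], "spin": 0},
  {"travel": [0, 0.1, 0], "spin": 0},
  {"travel": [0, 0.1, 0], "spin": 0},
  {"travel": [0, 0.1, 0], "spin": 0},
], force=40)

```text
t: 8.45
tool_pos: [516.4, 202.9, 163.7]
orientation: [-1.57, -0.0, 0.204]
wrist_force: [-3.2, -0.5, 7.9]
opening: 11.6
```

```bash
for i in 1; do python3 w.py w5; done; python3 w.py s3 side;python3 - <<'E'
import cv2
a=cv2.imread("pics/s3.png");cv2.imwrite("pics/c9.png",cv2.resize(a[110:210,160:280],None,fx=5,fy=5,interpolation=cv2.INTER_CUBIC))
from station import bot
s=bot.sense();print(s["wrist_force"],s["moment"],s["tool_pos"],s["joint_positions"].round(2))
E
```

```text
8.45 [516.4 202.9 163.7] [-1.57  -0.     0.204] [-3.17 -0.46  7.86] 11.632193191707502 [446.1 187.9 256.2] [ 2.876 -0.     1.774]
8.5 [516.4 202.8 163.7] [-1.57  -0.     0.204] [-2.51 -0.41  8.73] 12.039797481790504 [  102.5 -1057.6  1151.2] [-2.318 -0.007 -0.421]
[-2.60362918 -0.87378231  7.78656897] [-0.2629296   0.74596605 -0.02356293] [516.36113033 202.85633207 163.74908295] [-0.67  0.29  0.24  1.81 -0.08  1.05  1.38]
```

View pics/c9.png

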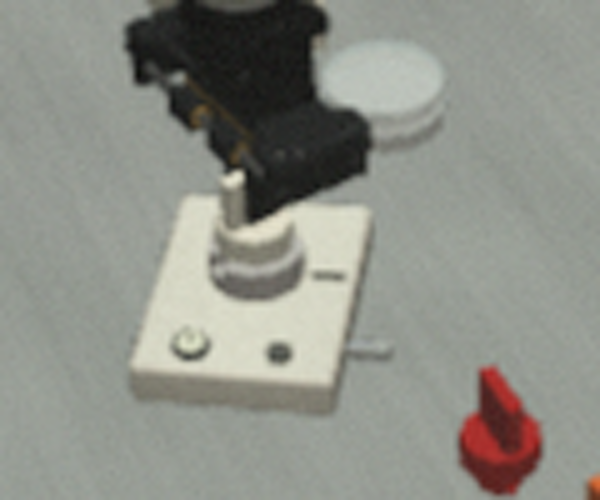

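The side view shows the flange nearly on the collar. The force did not rise on that last millimetre, so I'll press a bit more and watch the reading.

Call:
step_arm([
  {"travel": [0, 0.05, 0], "spin": 0},
  {"travel": [0, 0.05, 0], "spin": 0},
  {"travel": [0, 0.05, 0], "spin": 0},
])

```text
t: 8.85
tool_pos: [516.4, 202.8, 163.3]
orientation: [-1.57, -0.001, 0.204]
wrist_force: [-3.1, -0.4, 8.9]
opening: 11.8
```

Call:
step_arm([
  {"travel": [0, 0.05, 0], "spin": 0},
  {"travel": [0, 0.05, 0], "spin": 0},
  {"travel": [0, 0.05, 0], "spin": 0},
])

```text
t: 9.15
tool_pos: [516.4, 202.9, 162.8]
orientation: [-1.57, -0.001, 0.204]
wrist_force: [-3.2, -1.1, 9.4]
opening: 11.7
```

The force is now about 9.4 N plus roughly 0.7 N of weight, so the height is about 2 mm. I'll start turning clockwise, which is +spin.

Call:
step_arm([
  {"travel": [-0.03, 0, 0], "spin": 3},
  {"travel": [-0.05, 0, 0], "spin": 6},
  {"travel": [-0.05, 0, 0], "spin": 10},
  {"travel": [-0.05, 0, 0], "spin": 10},
])

```text
t: 9.55
tool_pos: [516.7, 202.9, 163.2]
orientation: [-1.57, -0.003, 0.027]
wrist_force: [0.3, -0.1, 8.5]
opening: 11.8
```

```bash
cat > s.py <<'E'
from station import bot
s=bot.sense();print(s["t"],s["tool_pos"].round(1),s["orientation"].round(3),s["wrist_force"].round(2),s["moment"].round(3),s["opening"].round(1),s["joint_positions"].round(2))
E
python3 s.py
```

```text
Traceback (most recent call last):
  File "s.py", line 2, in <module>
    s=bot.sense();print(s["t"],s["tool_pos"].round(1),s["orientation"].round(3),s["wrist_force"].round(2),s["moment"].round(3),s["opening"].round(1),s["joint_positions"].round(2))
                                                                                                                               ^^^^^^^^^^^^^^^^^^
AttributeError: 'float' object has no attribute 'round'
```

```bash
sed -i 's/s\["opening"\].round(1)/s["opening"]/' s.py; python3 s.py
```

```text
9.55 [516.7 202.9 163.2] [-1.57  -0.003  0.027] [ 0.29 -0.12  8.49] [-0.185  0.056 -0.021] 11.785895426946482 [-0.69  0.29  0.27  1.82 -0.09  1.05  1.21]
```

Call:
step_arm([
  {"travel": [0, 0, 0], "spin": 5},
  {"travel": [0, 0, 0], "spin": 10},
  {"travel": [0, 0, 0], "spin": 15},
  {"travel": [0, 0, 0], "spin": 20},
  {"travel": [0, 0, 0], "spin": 20},
])

```text
t: 10.05
tool_pos: [516.8, 202.9, 163.3]
orientation: [-1.569, -0.002, -0.323]
wrist_force: [0.3, -1.0, 10.2]
opening: 11.9
```

```bash
python3 s.py
```

```text
10.05 [516.8 202.9 163.3] [-1.569 -0.002 -0.323] [ 0.33 -0.97 10.21] [-0.208  0.053 -0.039] 11.944803054871173 [-0.73  0.29  0.32  1.82 -0.1   1.05  0.88]
```

Call:
step_arm([
  {"travel": [0, 0, 0], "spin": 7},
  {"travel": [0, 0, 0], "spin": 14},
  {"travel": [0, 0, 0], "spin": 21},
  {"travel": [0, 0, 0], "spin": 28},
  {"travel": [0, 0, 0], "spin": 30},
])

```text
t: 10.55
tool_pos: [516.6, 202.7, 163.1]
orientation: [-1.569, -0.001, -0.848]
wrist_force: [0.5, -1.4, 8.8]
opening: 12.0
```

```bash
python3 s.py
```

```text
10.55 [516.6 202.7 163.1] [-1.569e+00 -1.000e-03 -8.480e-01] [ 0.52 -1.37  8.85] [-0.324  0.139  0.082] 12.003878067248133 [-0.8   0.3   0.4   1.82 -0.13  1.05  0.37]
```

Call:
step_arm([
  {"travel": [0, 0, 0], "spin": 4},
  {"travel": [0, 0, 0], "spin": 8},
  {"travel": [0, 0, 0], "spin": 12},
  {"travel": [0, 0, 0], "spin": 14},
  {"travel": [0, 0, 0], "spin": 14},
])

```text
t: 11.05
tool_pos: [516.5, 202.7, 163.1]
orientation: [-1.569, -0.0, -1.089]
wrist_force: [-0.4, -1.2, 9.1]
opening: 11.6
```

```bash
python3 s.py
```

```text
11.05 [516.5 202.7 163.1] [-1.569 -0.    -1.089] [-0.35 -1.17  9.15] [-0.296  0.245 -0.02 ] 11.57450649098779 [-0.83  0.3   0.43  1.82 -0.14  1.05  0.14]
```

Turned 1.29 rad with no resistance, so the stop should be close. I'll use small steps from here.

Call:
step_arm([
  {"travel": [0, 0, 0], "spin": 2},
  {"travel": [0, 0, 0], "spin": 4},
  {"travel": [0, 0, 0], "spin": 4},
])

```text
t: 11.35
tool_pos: [516.4, 202.7, 163.1]
orientation: [-1.569, -0.0, -1.159]
wrist_force: [-1.5, -1.6, 9.2]
opening: 11.4
```

```bash
python3 s.py
```

```text
11.35 [516.4 202.7 163.1] [-1.569 -0.    -1.159] [-1.48 -1.56  9.18] [-0.352  0.42   0.107] 11.4317417933555 [-0.84  0.3   0.45  1.82 -0.15  1.05  0.08]
```

Call:
step_arm([
  {"travel": [0, 0, 0], "spin": 1},
  {"travel": [0, 0, 0], "spin": 2},
  {"travel": [0, 0, 0], "spin": 2},
])

```text
t: 11.65
tool_pos: [516.2, 202.6, 163.0]
orientation: [-1.57, 0.0, -1.193]
wrist_force: [-2.5, -1.1, 10.3]
opening: 11.2
```

```bash
python3 s.py
```

```text
11.65 [516.2 202.6 163. ] [-1.57   0.    -1.193] [-2.52 -1.14 10.25] [-0.465  0.708  0.142] 11.235043999038167 [-0.84  0.3   0.45  1.82 -0.15  1.05  0.04]
```

The moment about z is rising (−0.02 → 0.14 N m) at about 1.40 rad turned, so this is the stop. I'll let it rise gently and then release.

Call:
step_arm([
  {"travel": [0, -0.2, 0], "spin": 0},
  {"travel": [0, -0.4, 0], "spin": 0},
  {"travel": [0, -0.5, 0], "spin": 0},
  {"travel": [0, -0.5, 0], "spin": 0},
])

```text
t: 12.05
tool_pos: [516.0, 202.6, 167.5]
orientation: [-1.57, 0.0, -1.193]
wrist_force: [-0.1, -1.0, 5.7]
opening: 11.9
```

```bash
python3 s.py
```

```text
12.05 [516.  202.6 167.5] [-1.57   0.    -1.193] [-0.14 -1.04  5.73] [-0.208  0.133  0.084] 11.87726871604652 [-0.84  0.3   0.45  1.82 -0.15  1.06  0.04]
```

Call:
step_arm([
  {"travel": [0, -0.05, 0], "spin": 0},
  {"travel": [0, -0.1, 0], "spin": 0},
  {"travel": [0, -0.1, 0], "spin": 0},
])

```text
t: 12.35
tool_pos: [515.8, 202.6, 168.3]
orientation: [-1.57, 0.0, -1.193]
wrist_force: [0.5, -0.1, 4.0]
opening: 11.7
```

```bash
python3 s.py
```

```text
12.35 [515.8 202.6 168.3] [-1.57   0.    -1.193] [ 0.48 -0.07  3.99] [-0.183 -0.082  0.042] 11.668659441576509 [-0.84  0.3   0.45  1.82 -0.15  1.06  0.04]
```

Call:
step_arm([
  {"travel": [0, 0, 0], "spin": 0},
  {"travel": [0, 0, 0], "spin": 0},
  {"travel": [0, 0, 0], "spin": 0},
  {"travel": [0, 0, 0], "spin": 0},
  {"travel": [0, 0, 0], "spin": 0},
], jaw=0.6)

```text
t: 12.85
tool_pos: [515.6, 202.6, 168.1]
orientation: [-1.571, 0.0, -1.192]
wrist_force: [-0.7, 0.1, 0.3]
opening: 33.9
```

```bash
python3 s.py
```

```text
12.85 [515.6 202.6 168.1] [-1.571  0.    -1.192] [-0.65  0.11  0.26] [-0.112  0.023  0.009] 33.8534495403985 [-0.84  0.3   0.45  1.82 -0.15  1.06  0.04]
```

Call:
step_arm([
  {"travel": [0, -2, 0], "spin": 0},
  {"travel": [0, -5, 0], "spin": 0},
  {"travel": [0, -9, 0], "spin": 0},
  {"travel": [4.5, -9, 0], "spin": 0},
  {"travel": [4.5, -9, 0], "spin": 0},
])

```text
t: 13.35
tool_pos: [534.5, 155.3, 259.8]
orientation: [-1.568, -0.002, -1.199]
wrist_force: [0.4, -0.4, -0.3]
opening: 34.6
```

Call:
step_arm([
  {"travel": [0, 0, 0], "spin": 0},
  {"travel": [0, 0, 0], "spin": 0},
])

```text
t: 13.55
tool_pos: [531.9, 161.4, 257.7]
orientation: [-1.572, 0.0, -1.192]
wrist_force: [0.0, 0.4, 0.2]
opening: 34.9
```

```bash
python3 w.py w6; python3 w.py s4 side;python3 - <<'E'
import cv2
a=cv2.imread("pics/s4.png");cv2.imwrite("pics/c10.png",cv2.resize(a[110:210,160:280],None,fx=5,fy=5,interpolation=cv2.INTER_CUBIC))
E
```

```text
13.55 [531.9 161.4 257.7] [-1.572  0.    -1.192] [0.01 0.39 0.16] 34.87125214739638 [505.1 227.  350.2] [ 2.878e+00 -1.000e-03  3.780e-01]
13.6 [531.9 161.7 257.7] [-1.572  0.    -1.191] [ 0.09 -0.27 -0.2 ] 34.96894535245194 [  102.5 -1057.6  1151.2] [-2.318 -0.007 -0.421]
```

View pics/w6.png

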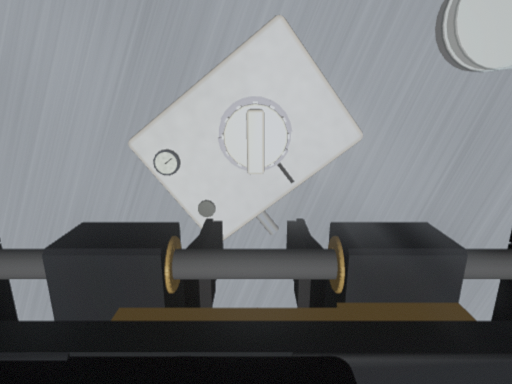

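View pics/c10.png

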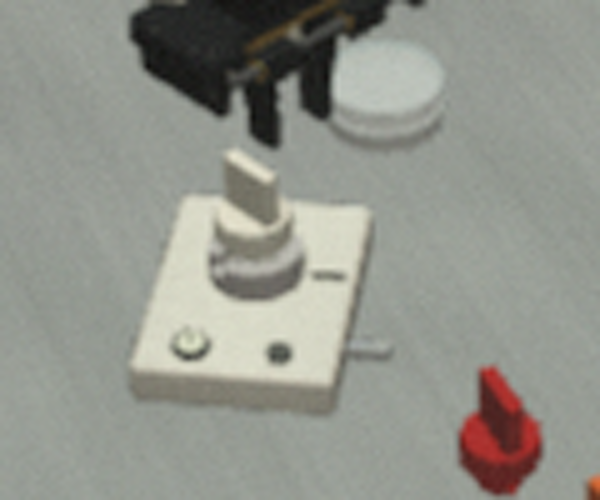

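The wrist view shows the cartridge seated, with its fin at (256,140). The side view shows it upright. I'll measure its height and centre.

```bash
python3 - <<'E'
from h import *
i=dict(np.load("pics/w6.npz"));P=cloud(i,i["d"])
Q=P[115:165,252:260].reshape(-1,3);print("fin top z",np.median(Q[:,2]),np.percentile(Q[:,2],[10,90]))
a,b=P[116:124,253:259].reshape(-1,3),P[155:163,253:259].reshape(-1,3);print(np.median(a,0),np.median(b,0))
for n,(u0,u1,v0,v1) in dict(top_l=(232,240,130,150),top_r=(274,282,130,150),stn=(290,320,120,140),stn2=(180,200,110,130)).items():
    print(n,np.median(P[v0:v1,u0:u1].reshape(-1,3)[:,2]))
a=cv2.imread("pics/w6.png");cv2.imwrite("pics/c11.png",cv2.resize(a[85:200,200:320],None,fx=5,fy=5))
c=np.array([[247,110],[264.5,110],[264.5,173.5],[247.5,173.5]]);print(ray_plane(i,c,132.5).mean(0),ray_plane(i,[256,137],92.5))
E
```

```text
fin top z 132.6373585166217 [131.8124871  133.44415355]
[510.1224644  217.20047007 132.73354934] [519.82976909 192.83517946 132.70568723]
top_l 92.5546128596668
top_r 92.69673980996723
stn 40.08847137396933
stn2 39.72956382847306
[516.01117439 203.03135405 132.5       ] [[516.45952413 202.78258263  92.5       ]]
```

```bash
python3 w.py t2 top >/dev/null; python3 - <<'E'
import cv2,numpy as np
a=cv2.imread("pics/top0.png");b=cv2.imread("pics/t2.png")
cv2.imwrite("pics/c12.png",np.hstack([a[90:260,110:390],b[90:260,110:390]]))
E
```

```text
(no output)
```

View pics/c12.png

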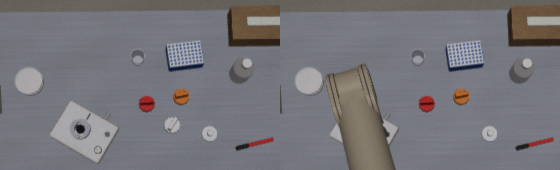

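The fin top is at 132.6 mm, which puts the underside 7.6 mm above the port base. The flange is level, and the before and after top views show the other objects in the same places. I'll hand in.

```bash
python3 -c "
from station import bot
print(bot.hand_in())"
```

```text
the job is handed in; nothing more can be done
None
```

The cartridge is in the bayonet port and measured as locked; I handed the job in at about 13.7 s of the 58 s allowed. No verdict is reported.

**What I did:**
- I picked up the white finned cartridge by its fin and stood it in the collar at the slot angle seen by the wrist camera, about 0.73 rad anticlockwise of the mark. The lugs dropped into the slots at the first try.
- I pressed it in to roughly 2 mm height at about 10 N, then turned it clockwise about 1.40 rad until I felt the stop.
- I let it rise, opened the jaws and backed away.

**Last checks:**
- **Height:** the underside is about 7.6 mm above the port base (fin top at 132.6 mm, flange top at 92.6 mm, housing at 40 mm). This matches the 7.5 mm locked height.
- **Tilt:** the fin top and flange read level to about 0.15 mm.
- **Centring:** the axis measures (516.2, 202.9), within about 1.3 mm of my earlier estimate of the port centre. The camera calibration is only good to 2 mm.
- **Wrist force:** near zero after release, and the gripper is clear.
- **Other objects:** they look unmoved in the before and after top views. The arm hides part of the station in the second one.

**One disagreement:** while pressing in, the height from the tool position read about 1 mm lower than the height from the spring force. I pressed slightly deeper before turning to be sure the lugs were under the lip.

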